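Stock the sloping spice rack

TASK

Put the three lidded spice pots from the chopping board into the sloping spice rack, one at a time: the large pot in the large middle bore and one small pot in each of the two small end bores, every pot pushed or dropped fully home so that its lid lies flat on the deck. Do not bump the light bar above the bores, and leave the other things on the board and table where they are.

Things in the scene. Friction and masses are not known exactly. Their poses are not given: they have to be found in the camera images.
- large_pot: Large spice pot, upright on the chopping board: round white ceramic pot tapering to its foot, with a straight wooden lid fixed on. Height 56: foot diameter 38 widening to 48 at height 34, where the lid begins, a disc of diameter 56, height 22, overhanging the neck by 4. About 170 g. Origin: centre of the foot; z along its axis towards the lid
- small_pot_a: Small spice pot, one of two alike, upright on the chopping board: round white ceramic pot tapering to its foot, with a straight wooden lid fixed on. Height 56: foot diameter 28 widening to 36 at height 34, where the lid begins, a disc of diameter 44, height 22, overhanging the neck by 4. About 100 g. Origin: centre of the foot; z along its axis towards the lid
- small_pot_b: Small spice pot, the other of the two, upright on the chopping board: round white ceramic pot tapering to its foot, with a straight wooden lid fixed on. Height 56: foot diameter 28 widening to 36 at height 34, where the lid begins, a disc of diameter 44, height 22, overhanging the neck by 4. About 100 g. Origin: centre of the foot; z along its axis towards the lid
- large_pot_shoulder (a point): on the large pot: point on its axis at the underside of the lid, 34 above the foot; it coincides with the bore's mouth point when the pot is fully home
- small_pot_a_shoulder (a point): on the small pot a: point on its axis at the underside of the lid, 34 above the foot; it coincides with the bore's mouth point when the pot is fully home
- small_pot_b_shoulder (a point): on the small pot b: point on its axis at the underside of the lid, 34 above the foot; it coincides with the bore's mouth point when the pot is fully home
- deck: Sloping plywood deck of the fixed spice rack (298 wide over all): plate 84 (up the slope) x 270 x 18 thick, three bores in a row 85 apart. It slopes 35 degrees, facing up and towards the robot. Origin: centre of its underside; x up the slope, y along the row, z square out of the face (35 degrees from vertical): pots go in along -z
- deck_hole0 (a point): point at the centre of the mouth of the end bore on the deck's -y side (small), on the deck's upper face; axes as the deck's (z out of the bore). Round through bore, diameter 39, square to the deck, 18 deep with open space behind, so that a pot goes in until its lid lies on the deck. Origin about 75 above the table
- deck_hole1 (a point): point at the centre of the mouth of the middle bore (large), on the deck's upper face; axes as the deck's (z out of the bore). Round through bore, diameter 51, square to the deck, 18 deep with open space behind, so that a pot goes in until its lid lies on the deck. Origin about 75 above the table
- deck_hole2 (a point): point at the centre of the mouth of the end bore on the deck's +y side (small), on the deck's upper face; axes as the deck's (z out of the bore). Round through bore, diameter 39, square to the deck, 18 deep with open space behind, so that a pot goes in until its lid lies on the deck. Origin about 75 above the table
- lightbar: Aluminium light bar of the rack, fixed, level, parallel to the row of bores: 18 deep x 298 long x 14 high, on a post at each end. Origin: its centre, 85 higher than the bore mouths and 36 behind them (horizontally, away from the robot): a vertical gripper over a bore would strike it, one tilted square to the deck clears it. y along the bar, z up
- board: Dark wooden chopping board, fixed, 240 x 300 x 20 thick. Origin: centre of its underside on the table; its top is 20 above the table
- ramekin: Bystander on the board: small open white ceramic dish, diameter 64, height 32. Origin: centre of its underside
- teaspoon: Bystander on the board: steel spoon lying along its x, 115 long, under 20 high. Origin: underside, near mid-length
- mug: Bystander: white mug, diameter 80, height 90, beyond the board. Origin: centre of its underside
- honey_jar: Bystander: amber jar, diameter 64, height 85, on the near right. Origin: centre of its underside
- food_can: Bystander: can, diameter 74, height 100, beyond the board. Origin: centre of its underside
- spatula: Bystander: wooden spatula lying along its x on the table before the robot, 180 long, under 30 high. Origin: underside, near mid-length
- biscuit_box: Bystander: cardboard box 70 x 150 x 45 high, behind the rack. Origin: centre of its underside
Not all that is in view belongs to the job. What is shaped like the small_pot_a but red is not meant. What is shaped like the large_pot but red is not meant.

How it is judged:
By the outcome, as a careful person would: the job done as asked, in the order asked, and still so for the second after the job is handed in, with the robot touching nothing.
It also fails if it takes over 72 s, if anything falls off the work surface, if the arm or the gripper's body presses on something with over 40 N, if the wrist force passes 120 N, or if a joint passes its speed limit or range.

ROBOT

A 6-joint arm with a two-finger parallel gripper is mounted at the origin on the work surface. World frame = base frame: x ahead of the robot, y to its left, z up, the work surface at z = 0. Lengths are in mm, angles in rad, forces in N, time in s.
With the tool pointing down it reaches from about 250 to 775 mm from the base axis. Payload 4 kg.
Tool frame: the origin (TCP) lies at the very end of the fingers, on their centre line; the grasp point (between the pads) lies 19 mm behind it (ctrl.hold_point_z is the distance from the TCP to the grasp point, in mm); z points along the fingers, y is the line along which they close (so a half turn about z gives the same grasp; the last joint's range is limited). The gripper opens to 85 mm and grips with 20 to 120 N. Pads are 22 mm wide; open, the fingers measure 114 mm over their backs; the gripper's body (76 mm by 85 mm) begins 54 mm behind the grasp point. The pads swing forward as they close: fully open they stand 13 mm farther back than shut.
Start: joints at [-1.373, 0.087, 1.371, -0, 1.684, -0.103], TCP at [162.953, -525.323, 231.341] pointing down, gripper open.
Joint ranges: [-3.1, 3.1], [-0.76, 2.03], [0.27, 2.55], [-1.08, 4.22], [0.17, 2.65], [-2.57, 2.57]. Speed limits (rad/s): [2.79, 2.79, 3.14, 3.14, 3.14, 3.14].

INTERFACE

Orientations are given as [roll, pitch, yaw] about the fixed x, y, z axes, in that order (R = Rz(yaw) Ry(pitch) Rx(roll)).
In Python, from rig import ctrl, vision, workorder gives the robot as it stands.
- The arm moves only by the shell command python3 -m creep 'ROWS' [FORCE]. ROWS is JSON, a list that holds one entry, the list of rows, each a list of 7 numbers: the shift along the tool's x, y, z in units of 0.12 m (1.0 is 0.12 m), then the turn, a rotation vector about the tool's x, y, z in units of pi/2 rad (1.0 is pi/2 rad), then the closure, from 0 (fully open) to 1 (shut). A call has 1 to 12 rows; each row is the pose to reach, as a shift and turn from the pose commanded when the call began, along the tool's axes at that moment; what a row does not reach only later rows make up. A row lasts 1/10 s, in which the tool goes at most 50 mm and 8.59 degrees, less where a joint would pass 70% of its speed; a pose out of reach is approached as far as the arm can. A call with a number of a shift or a turn outside -1 to 1 is refused whole. A call with a gripper value outside its range is refused whole. The fingers move at their own pace and stop on an object; FORCE is the grip in N (left out, the last holds). Time passes only in rows, so rows that repeat a pose let the fingers close. It gives the time, the measured TCP pose, the force, the opening and the grip force at its end, in the units of the state.
- ctrl.state(): the state, without advancing time (a new reading comes with each control period).
- vision.read_camera(name): name is "scene" or "top"; returns a dict with "pixels" (420x560x3 uint8, blue, green, red), "mtx" (3x3 intrinsics, pixels), "rvec" (rotation vector, rad) and "tvec" (3), from world to camera coordinates, as OpenCV has them. Camera axes: x right, y down, z forward; pixel columns grow to the right and rows downward; lengths in mm; the calibration is good to about 2 mm. A picture is of the moment at which its call begins. There is no depth.
- workorder.sign_off(): hands the job in; it is judged then, once.
The state is a dict: "time_s": time; "qpos": joint angles; "qvel": joint speeds; "tau": joint torques, N m; "position": TCP position; "eef_rot": TCP orientation; "contact_force": force on the tool from outside, world axes, zero at the start; "ft_torque": the same for the moment, N m; "grip_width": finger opening in mm; "gripper_force": force on a finger pad.
Only numpy, scipy, OpenCV 4.12 (cv2) and the standard library are available. Lean on these libraries where they do the work, as an engineer would, in place of code of your own. Each camera call takes 0.05 s, during which the arm holds its last target. There are 200 camera calls.

## Working session

There is one attempt and no reset: what is moved stays moved. The work goes in short steps, Python scripts to look and compute and a shell command to move; the robot and the scene stay as the last step left them, time stands still between calls to the robot, and variables do not carry over. Pictures are saved under pics/ and viewed, at most 10 in all, crops included, and the job is handed in when it is done.

```bash
ls; mkdir -p pics
python3 - <<'E'
from rig import ctrl, vision
import cv2,numpy as np
for n in ("scene","top"):
    c=vision.read_camera(n); cv2.imwrite(f"pics/{n}0.png",c["pixels"]); np.savez(f"{n}0.npz",**c)
    R=cv2.Rodrigues(np.array(c["rvec"],float))[0]; print(n,c["mtx"],-R.T@np.ravel(c["tvec"]))
print(ctrl.state(), ctrl.hold_point_z)
E
```

```text
pics
scene [[458.58909747   0.         279.79360219]
 [  0.         458.58909747 207.16696569]
 [  0.           0.           1.        ]] [1305.4702167   463.54754424  910.79895192]
top [[456.67885816   0.         272.40445011]
 [  0.         456.67885816 213.05845136]
 [  0.           0.           1.        ]] [ 390.32944091   11.53313387 1272.30357446]
{'time_s': 0.1, 'qpos': array([-1.37310960e+00,  8.79375874e-02,  1.37212883e+00, -2.02099402e-05,
        1.68360131e+00, -1.03086940e-01]), 'qvel': array([ 1.52368917e-03, -1.60996927e-04, -4.54329262e-03, -9.42922587e-04,
       -4.51556648e-04,  6.89764728e-05]), 'tau': array([ 2.42829650e-03, -3.53015721e+01, -3.14218068e+01, -2.89801199e-05,
        7.96224398e-03,  2.10978567e-05]), 'position': array([ 162.84946597, -524.86453872,  230.21225769]), 'eef_rot': array([-3.13952653e+00, -1.93554145e-04,  3.00771213e-01]), 'contact_force': array([ 0.44326847,  0.02031082, -0.25343101]), 'ft_torque': array([ 0.01671802, -0.00033922,  0.00254178]), 'gripper_force': 0.0, 'grip_width': 85.62899032935027} 18.700000000000003
```

View pics/scene0.png

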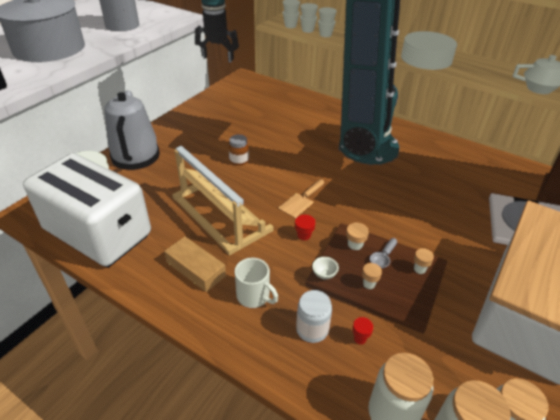

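View pics/top0.png

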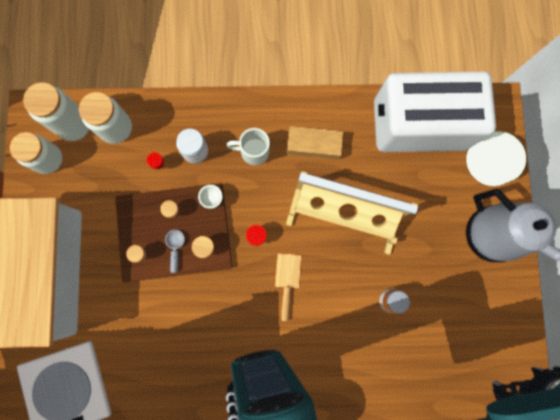

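The scene view has the rack at about (215,205), lids at (357,232), (372,272) and (424,257), and red decoys at (305,227) and (362,330). The top view has lids at (203,246) for the large pot, (169,209) and (135,254) for the small ones, and bores at (317,203), (347,211) and (378,220). Next I'll zoom in on the details.

Run:
```python
import cv2,numpy as np
t=np.load("top0.npz")["pixels"];s=np.load("scene0.npz")["pixels"]
def z(im,x,y,w,h): return cv2.resize(im[y:y+h,x:x+w],(400,300),interpolation=cv2.INTER_CUBIC)
m=np.vstack([np.hstack([z(t,290,165,132,99),z(s,165,145,108,81)]),np.hstack([z(t,110,180,132,99),z(s,320,215,132,99)])])
cv2.imwrite("pics/m.png",m)
for n,im,bx in (("top",t,(115,190,235,280)),("scene",s,(335,220,445,295))):
    hsv=cv2.cvtColor(im,cv2.COLOR_BGR2HSV); x0,y0,x1,y1=bx
    k=np.zeros(im.shape[:2],np.uint8); k[y0:y1,x0:x1]=cv2.inRange(hsv,(8,70,150),(25,255,255))[y0:y1,x0:x1]
    N,L,st,ce=cv2.connectedComponentsWithStats(k)
    for i in range(1,N):
        if st[i][4]>40: print(n,st[i],ce[i].round(2))
for p in [(317,203),(318,200),(347,211),(378,220),(335,205),(300,222)]: print(p,t[p[1],p[0]],cv2.cvtColor(t,cv2.COLOR_BGR2HSV)[p[1],p[0]])
```

```text
top [160 200  18  18 248] [168.28 208.4 ]
top [231 204   4  24  61] [233.07 213.82]
top [191 236  23  23 403] [201.9  246.64]
top [126 245  18  18 251] [134.62 253.32]
top [153 270  82  10 432] [204.89 276.24]
scene [347 221  23  22 344] [358.18 230.85]
scene [396 220  32  13  74] [410.54 224.72]
scene [419 238  19   7  52] [429.48 240.88]
scene [416 248  18  19 229] [424.81 255.31]
scene [363 262  19  21 246] [372.76 270.95]
(317, 203) [ 34  71 111] [ 14 177 111]
(318, 200) [ 33  68 108] [ 14 177 108]
(347, 211) [ 24  62 108] [ 14 198 108]
(378, 220) [ 29  67 108] [ 14 187 108]
(335, 205) [154 233 248] [ 25  97 248]
(300, 222) [ 47 113 181] [ 15 189 181]
```

View pics/m.png

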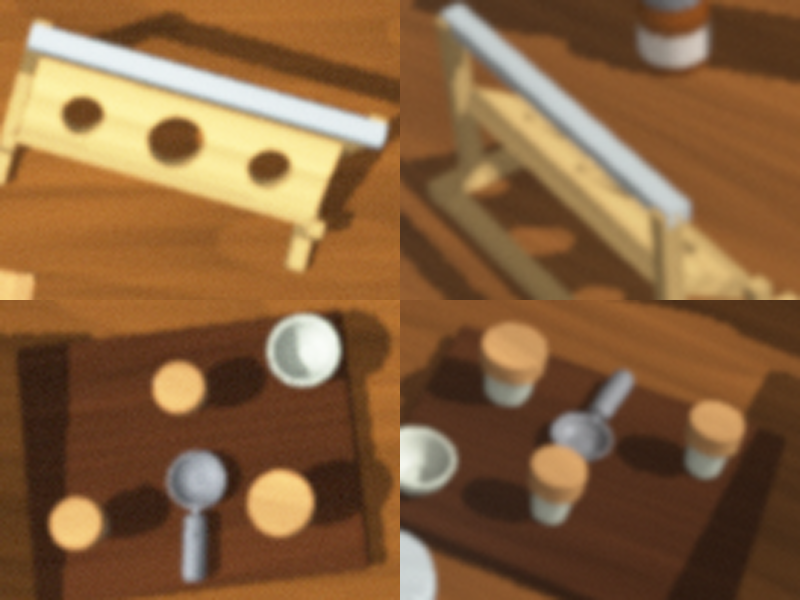

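The crops show three bores in the top view, at full-image pixels of about (317,203), (348,212) and (379,220). The light bar shows in both views. The scene view sees only the back of the deck. The spoon lies between the pots and the ramekin is at the far right of the board.

```bash
cat > geo.py <<'E'
import cv2,numpy as np
class Cam:
    def __init__(s,c):
        s.K=np.array(c["mtx"],float);s.rv=np.ravel(c["rvec"]).astype(float);s.t=np.ravel(c["tvec"]).astype(float)
        s.R=cv2.Rodrigues(s.rv)[0];s.C=-s.R.T@s.t;s.im=c["pixels"];s.P=s.K@np.c_[s.R,s.t]
    def plane(s,p,z):
        d=s.R.T@np.linalg.solve(s.K,[p[0],p[1],1.]);return s.C+d*(z-s.C[2])/d[2]
    def proj(s,X): return cv2.projectPoints(np.array([X],float),s.rv,s.t,s.K,None)[0].ravel()
def tri(a,pa,b,pb):
    X=cv2.triangulatePoints(a.P,b.P,np.array(pa,float).reshape(2,1),np.array(pb,float).reshape(2,1)).ravel();X=X[:3]/X[3]
    return X,np.linalg.norm(a.proj(X)-pa),np.linalg.norm(b.proj(X)-pb)
E
python3 - <<'E'
from geo import *
np.set_printoptions(precision=1,suppress=True)
T=Cam(np.load("top0.npz"));S=Cam(np.load("scene0.npz"))
for n,a,b in (("L",(201.9,246.64),(358.18,230.85)),("far",(168.28,208.4),(372.76,270.95)),("left",(134.62,253.32),(424.81,255.31))):
    print(n,tri(T,a,S,b),"z65:",T.plane(a,65),S.plane(b,65))
# bores
v=T.im.max(2); k=np.zeros_like(v); k[190:232,308:390]=(v<180)[190:232,308:390]*255
c=[q for q in cv2.findContours(k,cv2.RETR_LIST,cv2.CHAIN_APPROX_NONE)[0] if 60<cv2.contourArea(q)<400]
B=[]
for q in c:
    e=cv2.fitEllipse(q); m=cv2.moments(q); 
    if e[0][1]<226: B.append(e[0]); print("bore",np.array(e[0]),e[1],e[2],T.plane(e[0],75))
# bar
for cam,bx in ((T,(292,168,425,218)),(S,(168,140,250,215))):
    h=cv2.cvtColor(cam.im,cv2.COLOR_BGR2HSV);x0,y0,x1,y1=bx
    k=np.zeros(v.shape,np.uint8);k[y0:y1,x0:x1]=cv2.inRange(h,(70,8,110),(130,120,255))[y0:y1,x0:x1]
    N,L,st,ce=cv2.connectedComponentsWithStats(k);i=1+np.argmax(st[1:,4])
    q=cv2.findContours((L==i).astype(np.uint8),0,1)[0][0]
    r=cv2.minAreaRect(q);P=cv2.boxPoints(r);P=P[P[:,0].argsort()];cam.e=[P[:2].mean(0),P[2:].mean(0)];print("bar",st[i],r,P.tolist())
for i in (0,1): print(tri(T,T.e[i],S,S.e[i]))
for i in (0,1): print("bar z160",T.plane(T.e[i],160))
E
```

```text
L (array([473.6, 180.1,  70.7]), np.float64(0.306210256743716), np.float64(0.30530515636657424)) z65: [474.3 180.2  65. ] [467.5 178.9  65. ]
far (array([577. , 269.1,  70.2]), np.float64(0.2613703177723505), np.float64(0.2876201298554488)) z65: [578.1 269.6  65. ] [572.2 268.4  65. ]
left (array([459.8, 355.4,  71.8]), np.float64(0.3345018044860646), np.float64(0.34988776604342064)) z65: [460.5 356.5  65. ] [452.4 355.3  65. ]
bore [378.  219.9] (9.897740364074707, 12.581007957458496) 70.0741958618164 [ 534.7 -287.    75. ]
bore [347.1 211.1] (14.266154289245605, 16.558719635009766) 79.47947692871094 [ 559.9 -206.    75. ]
bore [316.6 202.4] (10.657889366149902, 12.202261924743652) 76.5527572631836 [ 584.9 -125.8   75. ]
bore [382.6 192.5] (5.755008697509766, 28.501800537109375) 98.64689636230469 [ 608.2 -303.3   75. ]
bar [301 176 116  37 737] ((358.4654541015625, 193.1190185546875), (118.80412292480469, 7.342001914978027), 16.189205169677734) [[300.3954162597656, 180.08255004882812], [302.4424133300781, 173.03167724609375], [414.4884948730469, 213.20635986328125], [416.5354919433594, 206.15548706054688]]
bar [179 148  62  53 299] ((208.6999969482422, 174.89999389648438), (80.13888549804688, 5.065774440765381), 41.6335334777832) [[177.0689697265625, 150.1724090576172], [180.43447875976562, 146.38621520996094], [236.96551513671875, 203.4137725830078], [240.33102416992188, 199.62757873535156]]
(array([ 669.1, -126.4,  317.7]), np.float64(40.62454506577781), np.float64(31.94486484306041))
(array([ 544.4, -307.1,   36.7]), np.float64(34.75449860785495), np.float64(42.47375361984124))
bar z160 [636.9 -80.5 160. ]
bar z160 [ 547.9 -360.2  160. ]
```

```bash
cat > plan.py <<'E'
import numpy as np
from scipy.spatial.transform import Rotation as Ro
from rig import ctrl
Y=np.radians(-17.4)
h=np.array([np.cos(Y),np.sin(Y),0]);dy=np.array([-np.sin(Y),np.cos(Y),0]);th=np.radians(35)
n=np.array([0,0,np.cos(th)])-np.sin(th)*h
def V(yaw=Y+np.pi): return Ro.from_euler('xyz',[np.pi,0,yaw])
INS=Ro.from_matrix(np.c_[np.cross(dy,-n),dy,-n])
C=np.array([559.8,-206.3,75.]);H=[C-85*dy,C,C+85*dy]
def legs(wps,start=None):
    s=ctrl.state()
    p,R=(s["position"],Ro.from_euler('xyz',s["eef_rot"])) if start is None else start
    for q,Q in wps:
        d=R.inv().apply(np.array(q)-p)/120; r=(R.inv()*Q).as_rotvec()/(np.pi/2)
        bad="  TOO FAR" if max(abs(d).max(),abs(r).max())>1 else ""
        print(np.r_[d,r].round(3).tolist(),"rows>=%d"%max(np.ceil(np.linalg.norm(d)*2.4),np.ceil(np.linalg.norm(r)*90/8.59)),bad)
        p,R=np.array(q),Q
E
python3 - <<'E'
from geo import *
from plan import *
np.set_printoptions(precision=1,suppress=True)
T=Cam(np.load("top0.npz"));S=Cam(np.load("scene0.npz"))
for a,b in (((301.4,176.5),(238.6,201.5)),((415.5,209.7),(178.7,148.3))): print(tri(T,a,S,b))
y0=.301;y1=Y+np.pi; A=np.array([162.8,-525,280]);B=np.array([474,180,150])
P=[(A,V(y0))]
for i in range(1,7): 
    q=A+(B-A)*i/6; q[2]=280 if i<5 else (240 if i==5 else 150)
    P.append((q,V(y0+(y1-y0)*min(i/5,1))))
P+=[([474,180,100],V()),([474,180,50],V())]
legs(P)
E
```

```text
(array([636.8, -80.4, 161.7]), np.float64(0.07757627296571419), np.float64(0.07713324863291039))
(array([ 548. , -360.1,  161.1]), np.float64(0.15315088385322023), np.float64(0.13196084661847274))
[-0.001, 0.0, -0.415, -0.001, -0.0, -0.0] rows>=1 
[0.703, -0.807, -0.0, 0.0, 0.0, -0.323] rows>=4 
[1.007, -0.364, -0.0, 0.0, 0.0, -0.323] rows>=4   TOO FAR
[1.057, 0.171, 0.0, 0.0, 0.0, -0.323] rows>=4   TOO FAR
[0.84, 0.663, 0.0, 0.0, 0.0, -0.323] rows>=4 
[0.412, 0.988, 0.333, 0.0, 0.0, -0.323] rows>=4 
[-0.12, 1.064, 0.75, 0.0, 0.0, 0.0] rows>=4   TOO FAR
[0.0, -0.0, 0.417, 0.0, 0.0, 0.0] rows>=1 
[0.0, -0.0, 0.417, 0.0, 0.0, 0.0] rows>=1
```

Triangulation puts the bar at z of about 161, which fits bore mouths at z of about 75. The lids come out at about 70. Moving now.

```bash
set -e
python3 -m creep '[[[0,0,-0.2,0,0,0,0],[0,0,-0.415,0,0,0,0],[0,0,-0.415,0,0,0,0]]]'
python3 -m creep '[[[0.7,-0.8,0,0,0,-0.323,0],[0.7,-0.8,0,0,0,-0.323,0],[0.7,-0.8,0,0,0,-0.323,0],[0.7,-0.8,0,0,0,-0.323,0],[0.7,-0.8,0,0,0,-0.323,0]]]'
python3 -m creep '[[[1,-0.36,0,0,0,-0.323,0],[1,-0.36,0,0,0,-0.323,0],[1,-0.36,0,0,0,-0.323,0],[1,-0.36,0,0,0,-0.323,0],[1,-0.36,0,0,0,-0.323,0]]]'
python3 -m creep '[[[1,0.17,0,0,0,-0.323,0],[1,0.17,0,0,0,-0.323,0],[1,0.17,0,0,0,-0.323,0],[1,0.17,0,0,0,-0.323,0],[1,0.17,0,0,0,-0.323,0]]]'
python3 -m creep '[[[0.84,0.66,0,0,0,-0.323,0],[0.84,0.66,0,0,0,-0.323,0],[0.84,0.66,0,0,0,-0.323,0],[0.84,0.66,0,0,0,-0.323,0],[0.84,0.66,0,0,0,-0.323,0]]]'
python3 -m creep '[[[0.41,0.98,0.33,0,0,-0.323,0],[0.41,0.98,0.33,0,0,-0.323,0],[0.41,0.98,0.33,0,0,-0.323,0],[0.41,0.98,0.33,0,0,-0.323,0],[0.41,0.98,0.33,0,0,-0.323,0],[0.41,0.98,0.33,0,0,-0.323,0]]]'
python3 - <<'E'
from plan import *
print(ctrl.state()["qpos"].round(3))
legs([([474,180,150],V()),([474,180,90],V()),([474,180,50],V())])
E
```

```text
time_s: 0.4
position: [163.2, -526.6, 285.0]
eef_rot: [3.135, 0.001, 0.301]
contact_force: [0.5, 0.1, 0.8]
grip_width: 85.6
gripper_force: 0.0
time_s: 0.9
position: [215.0, -407.7, 280.3]
eef_rot: [-3.141, -0.0, 0.809]
contact_force: [0.1, -0.0, 0.6]
grip_width: 85.2
gripper_force: 0.0
time_s: 1.4
position: [266.5, -291.8, 280.5]
eef_rot: [-3.141, -0.0, 1.315]
contact_force: [-0.6, -0.2, 0.9]
grip_width: 85.0
gripper_force: 0.0
time_s: 1.9
position: [316.6, -181.3, 280.6]
eef_rot: [-3.141, -0.0, 1.821]
contact_force: [0.8, -0.2, 0.4]
grip_width: 85.3
gripper_force: 0.0
time_s: 2.4
position: [368.3, -64.1, 280.6]
eef_rot: [-3.141, -0.001, 2.328]
contact_force: [0.7, -0.6, -1.6]
grip_width: 85.4
gripper_force: 0.0
time_s: 3.0
position: [419.6, 51.7, 241.4]
eef_rot: [-3.141, -0.0, 2.832]
contact_force: [0.3, -0.4, -0.3]
grip_width: 85.3
gripper_force: 0.0
[-0.011 -0.202  1.625 -0.     1.718 -1.273]
[-0.106, 1.157, 0.761, -0.0, -0.0, -0.004] rows>=4   TOO FAR
[0.0, -0.0, 0.5, 0.0, 0.0, 0.0] rows>=2 
[0.0, -0.0, 0.333, 0.0, 0.0, 0.0] rows>=1
```

```bash
set -e
python3 -m creep '[[[-0.1,0.95,0.5,0,0,-0.004,0],[-0.1,0.95,0.5,0,0,-0.004,0],[-0.1,0.95,0.5,0,0,-0.004,0],[-0.1,0.95,0.5,0,0,-0.004,0],[-0.1,0.95,0.5,0,0,-0.004,0],[-0.1,0.95,0.5,0,0,-0.004,0]]]'
python3 -m creep '[[[-0.006,0.207,0.261,0,0,0,0],[-0.006,0.207,0.261,0,0,0,0],[-0.006,0.207,0.261,0,0,0,0],[-0.006,0.207,0.6,0,0,0,0],[-0.006,0.207,0.761,0,0,0,0],[-0.006,0.207,0.761,0,0,0,0],[-0.006,0.207,0.761,0,0,0,0],[-0.006,0.207,0.761,0,0,0,0],[-0.006,0.207,0.761,0,0,0,0]]]'
python3 - <<'E'
from plan import *
from rig import vision
import cv2
a=[vision.read_camera(n)["pixels"] for n in ("top","scene")]
m=np.hstack([cv2.resize(a[0][185:285,110:243],(400,300),interpolation=2),cv2.resize(a[1][180:300,300:460],(400,300),interpolation=2)])
cv2.imwrite("pics/g1.png",m)
legs([([474,180,50],V())])
E
```

```text
time_s: 3.6
position: [465.5, 156.7, 182.7]
eef_rot: [3.141, 0.002, 2.841]
contact_force: [-1.0, -0.4, 0.2]
grip_width: 85.0
gripper_force: 0.0
time_s: 4.5
position: [474.3, 181.6, 92.4]
eef_rot: [3.14, 0.004, 2.844]
contact_force: [-0.3, 0.4, -0.6]
grip_width: 85.4
gripper_force: 0.0
[-0.005, -0.014, 0.347, 0.001, 0.001, 0.004] rows>=1
```

View pics/g1.png

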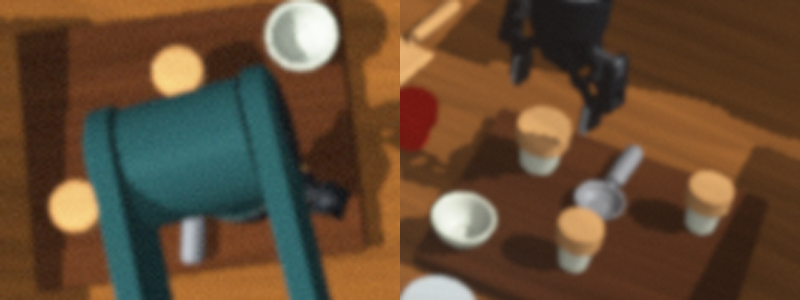

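The fingers straddle the large pot's lid, with their tips either side of it in the scene crop. Descending to grip.

```bash
set -e
python3 -m creep '[[[-0.005,-0.014,0.2,0.001,0.001,0.004,0],[-0.005,-0.014,0.347,0.001,0.001,0.004,0],[-0.005,-0.014,0.347,0.001,0.001,0.004,0],[-0.005,-0.014,0.347,0.001,0.001,0.004,0],[-0.005,-0.014,0.347,0.001,0.001,0.004,0]]]'
python3 -m creep '[[[0,0,0,0,0,0,0.25],[0,0,0,0,0,0,0.35],[0,0,0,0,0,0,0.5],[0,0,0,0,0,0,0.5],[0,0,0,0,0,0,0.5],[0,0,0,0,0,0,0.5]]]' 45
python3 -m creep '[[[0,0,0,0,0,0,0.6],[0,0,0,0,0,0,0.6],[0,0,0,0,0,0,0.6]]]'
python3 - <<'E'
from plan import *
legs([([474,180,50],V())]); print(ctrl.state()["position"],ctrl.state()["eef_rot"])
E
```

```text
time_s: 5.1
position: [474.0, 180.1, 50.0]
eef_rot: [-3.141, 0.001, 2.838]
contact_force: [0.7, 0.3, -0.8]
grip_width: 85.5
gripper_force: 0.0
time_s: 5.7
position: [473.8, 179.7, 49.7]
eef_rot: [-3.141, 0.0, 2.838]
contact_force: [-1.0, -1.7, 5.4]
grip_width: 54.4
gripper_force: 48.0
time_s: 6.0
position: [473.8, 179.7, 49.7]
eef_rot: [-3.141, 0.0, 2.838]
contact_force: [-1.5, -0.9, 5.8]
grip_width: 55.0
gripper_force: 48.0
[-0.001, 0.003, -0.002, -0.001, 0.0, -0.0] rows>=1 
[473.83839094 179.72443442  49.73337766] [-3.14059467e+00  4.35788914e-04  2.83758041e+00]
```

Run:
```python
from plan import *
Z=C-4.3*n
legs([([474,180,160],V()),([450,85,210],V()),([455,-20,210],V()),([465,-115,210],V()),(Z+130*n,INS),(Z+60*n,INS),(Z+25*n,INS),(Z+3*n,INS)])
```

```text
[-0.001, 0.002, -0.919, -0.001, 0.0, -0.0] rows>=3 
[-0.046, -0.815, -0.417, 0.0, 0.0, 0.0] rows>=3 
[-0.301, -0.823, -0.0, 0.0, 0.0, 0.0] rows>=3 
[-0.316, -0.731, -0.0, 0.0, 0.0, 0.0] rows>=2 
[-0.381, -0.49, 0.267, 0.0, -0.389, 0.0] rows>=5 
[-0.0, 0.0, 0.583, 0.0, 0.0, 0.0] rows>=2 
[-0.0, 0.0, 0.292, 0.0, 0.0, 0.0] rows>=1 
[0.0, 0.0, 0.183, 0.0, 0.0, 0.0] rows>=1
```

```bash
set -e
python3 -m creep '[[[0,0,-0.2,0,0,0,0.6],[0,0,-0.5,0,0,0,0.6],[0,0,-0.75,0,0,0,0.6],[0,0,-0.92,0,0,0,0.6],[0,0,-0.92,0,0,0,0.6]]]'
python3 -m creep '[[[-0.015,-0.25,-0.14,0,0,0,0.6],[-0.03,-0.5,-0.28,0,0,0,0.6],[-0.046,-0.815,-0.417,0,0,0,0.6],[-0.046,-0.815,-0.417,0,0,0,0.6]]]'
python3 -m creep '[[[-0.1,-0.28,0,0,0,0,0.6],[-0.2,-0.56,0,0,0,0,0.6],[-0.301,-0.823,0,0,0,0,0.6]]]'
python3 -m creep '[[[-0.1,-0.25,0,0,0,0,0.6],[-0.2,-0.5,0,0,0,0,0.6],[-0.316,-0.731,0,0,0,0,0.6],[-0.316,-0.731,0,0,0,0,0.6]]]'
python3 -m creep '[[[-0.07,-0.09,0.05,0,-0.07,0,0.6],[-0.14,-0.18,0.1,0,-0.14,0,0.6],[-0.21,-0.27,0.15,0,-0.21,0,0.6],[-0.28,-0.36,0.2,0,-0.28,0,0.6],[-0.35,-0.45,0.25,0,-0.35,0,0.6],[-0.381,-0.49,0.267,0,-0.389,0,0.6],[-0.381,-0.49,0.267,0,-0.389,0,0.6],[-0.381,-0.49,0.267,0,-0.389,0,0.6]]]'
python3 -m creep '[[[0,0,0.2,0,0,0,0.6],[0,0,0.4,0,0,0,0.6],[0,0,0.58,0,0,0,0.6],[0,0,0.58,0,0,0,0.6],[0,0,0.58,0,0,0,0.6]]]'
python3 - <<'E'
from plan import *
from rig import vision
import cv2
Z=C-4.3*n
a=[vision.read_camera(x)["pixels"] for x in ("top","scene")]
m=np.hstack([cv2.resize(a[0][160:265,290:430],(400,300),interpolation=2),cv2.resize(a[1][130:250,160:320],(400,300),interpolation=2)])
cv2.imwrite("pics/i1.png",m); print(ctrl.state()["qpos"].round(2))
legs([(Z+25*n,INS),(Z+3*n,INS)])
E
```

```text
time_s: 6.5
position: [474.9, 180.5, 161.9]
eef_rot: [3.14, 0.004, 2.838]
contact_force: [0.3, -0.1, -2.2]
grip_width: 55.0
gripper_force: 48.3
time_s: 6.9
position: [449.1, 81.9, 209.5]
eef_rot: [-3.138, 0.0, 2.833]
contact_force: [1.0, 0.5, -1.7]
grip_width: 54.7
gripper_force: 48.8
time_s: 7.2
position: [453.4, -20.4, 206.5]
eef_rot: [-3.14, -0.005, 2.839]
contact_force: [0.4, -0.3, -2.3]
grip_width: 54.7
gripper_force: 48.9
time_s: 7.6
position: [463.8, -117.5, 206.2]
eef_rot: [-3.139, -0.005, 2.833]
contact_force: [-0.6, -0.1, -2.1]
grip_width: 55.0
gripper_force: 49.0
time_s: 8.4
position: [489.6, -183.8, 175.6]
eef_rot: [-3.142, 0.606, 2.838]
contact_force: [-0.3, 0.4, -1.7]
grip_width: 54.4
gripper_force: 49.0
time_s: 8.9
position: [528.7, -196.4, 120.1]
eef_rot: [-3.14, 0.608, 2.84]
contact_force: [-0.1, -0.2, -1.3]
grip_width: 54.7
gripper_force: 49.0
[-0.53 -0.21  1.99  0.19  0.77 -1.89]
[0.004, 0.003, 0.301, -0.001, 0.0, 0.001] rows>=1 
[0.0, 0.0, 0.183, 0.0, 0.0, 0.0] rows>=1
```

View pics/i1.png

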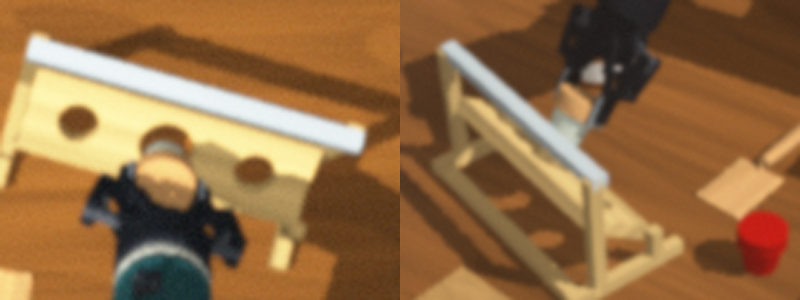

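The large pot is held square to the deck, with its foot pointing at the middle bore. Inserting with force checks.

```bash
set -e
python3 -m creep '[[[0.004,0.003,0.1,-0.001,0,0.001,0.6],[0.004,0.003,0.2,-0.001,0,0.001,0.6],[0.004,0.003,0.3,-0.001,0,0.001,0.6],[0.004,0.003,0.3,-0.001,0,0.001,0.6],[0.004,0.003,0.3,-0.001,0,0.001,0.6]]]'
python3 -m creep '[[[0,0,0.05,0,0,0,0.6],[0,0,0.1,0,0,0,0.6],[0,0,0.1,0,0,0,0.6]]]'
python3 -m creep '[[[0,0,0.03,0,0,0,0.6],[0,0,0.06,0,0,0,0.6],[0,0,0.083,0,0,0,0.6],[0,0,0.083,0,0,0,0.6],[0,0,0.083,0,0,0,0.6]]]'
python3 -c "
from plan import *
Z=C-4.3*n
legs([(Z,INS)])"
```

```text
time_s: 9.5
position: [547.2, -202.6, 89.3]
eef_rot: [3.14, 0.608, 2.837]
contact_force: [-0.8, -0.7, -2.0]
grip_width: 54.7
gripper_force: 49.0
time_s: 9.8
position: [553.9, -204.6, 79.7]
eef_rot: [3.141, 0.608, 2.837]
contact_force: [0.6, 0.8, -2.7]
grip_width: 54.9
gripper_force: 49.0
time_s: 10.3
position: [559.5, -206.5, 72.3]
eef_rot: [3.141, 0.609, 2.837]
contact_force: [-1.1, 0.4, -1.8]
grip_width: 54.6
gripper_force: 49.0
[-0.014, 0.002, 0.019, 0.0, -0.001, -0.001] rows>=1
```

```bash
set -e
python3 -m creep '[[[-0.007,0,0.01,0,0,0,0.6],[-0.007,0,0.02,0,0,0,0.6],[-0.007,0,0.02,0,0,0,0.6],[-0.007,0,0.02,0,0,0,0.6]]]'
python3 -m creep '[[[0,0,0.008,0,0,0,0.6],[0,0,0.012,0,0,0,0.6],[0,0,0.012,0,0,0,0.6]]]'
python3 -c "
from plan import *
Z=C-4.3*n
legs([(Z,INS)])"
```

```text
time_s: 10.7
position: [561.6, -207.2, 71.4]
eef_rot: [3.141, 0.61, 2.837]
contact_force: [-2.4, -0.4, 0.8]
grip_width: 54.8
gripper_force: 51.6
time_s: 11.0
position: [561.7, -207.2, 71.4]
eef_rot: [3.141, 0.609, 2.838]
contact_force: [-15.9, 5.0, 13.4]
grip_width: 54.7
gripper_force: 61.4
[-0.003, 0.002, 0.001, 0.0, -0.001, -0.0] rows>=1
```

The force rises at the expected home depth, so the lid is on the deck. Releasing and backing out.

```bash
set -e
python3 -m creep '[[[0,0,-0.01,0,0,0,0.6],[0,0,-0.01,0,0,0,0.3],[0,0,-0.01,0,0,0,0.2],[0,0,-0.01,0,0,0,0.15],[0,0,-0.01,0,0,0,0.15],[0,0,-0.01,0,0,0,0.15]]]'
python3 -m creep '[[[0,0,-0.1,0,0,0,0.15],[0,0,-0.3,0,0,0,0.15],[0,0,-0.6,0,0,0,0.15],[0,0,-0.9,0,0,0,0.15],[0,0,-0.9,0,0,0,0.15],[0,0,-0.9,0,0,0,0.15]]]'
python3 - <<'E'
from plan import *
legs([([465,-115,215],V()),([455,-10,200],V()),([460,95,180],V()),([500,195,180],V()),([577.5,269.3,150],V()),([577.5,269.3,95],V()),([577.5,269.3,51],V())])
E
```

```text
time_s: 11.6
position: [561.8, -207.2, 70.8]
eef_rot: [3.141, 0.61, 2.837]
contact_force: [-0.3, 0.8, -0.3]
grip_width: 72.7
gripper_force: 0.0
time_s: 12.2
position: [502.6, -188.9, 161.3]
eef_rot: [-3.141, 0.613, 2.837]
contact_force: [-0.7, -0.3, -0.9]
grip_width: 72.6
gripper_force: 0.0
[0.138, 0.493, -0.645, -0.0, 0.39, -0.0] rows>=5 
[0.341, 0.81, 0.125, 0.0, 0.0, 0.0] rows>=3 
[0.222, 0.847, 0.167, 0.0, 0.0, 0.0] rows>=3 
[-0.069, 0.895, 0.0, 0.0, 0.0, 0.0] rows>=3 
[-0.431, 0.784, 0.25, 0.0, 0.0, 0.0] rows>=3 
[0.0, -0.0, 0.458, 0.0, 0.0, 0.0] rows>=2 
[0.0, -0.0, 0.367, 0.0, 0.0, 0.0] rows>=1
```

```bash
set -e
python3 -m creep '[[[0.03,0.1,-0.13,0,0.08,0,0.15],[0.06,0.2,-0.26,0,0.16,0,0.1],[0.09,0.3,-0.4,0,0.24,0,0],[0.12,0.4,-0.52,0,0.32,0,0],[0.138,0.493,-0.645,0,0.39,0,0],[0.138,0.493,-0.645,0,0.39,0,0],[0.138,0.493,-0.645,0,0.39,0,0]]]'
python3 -m creep '[[[0.34,0.81,0.125,0,0,0,0],[0.34,0.81,0.125,0,0,0,0],[0.34,0.81,0.125,0,0,0,0]]]'
python3 -m creep '[[[0.222,0.847,0.167,0,0,0,0],[0.222,0.847,0.167,0,0,0,0],[0.222,0.847,0.167,0,0,0,0]]]'
python3 -m creep '[[[-0.07,0.9,0,0,0,0,0],[-0.07,0.9,0,0,0,0,0],[-0.07,0.9,0,0,0,0,0]]]'
python3 -m creep '[[[-0.43,0.78,0.25,0,0,0,0],[-0.43,0.78,0.25,0,0,0,0],[-0.43,0.78,0.25,0,0,0,0],[-0.43,0.78,0.25,0,0,0,0],[-0.43,0.78,0.25,0,0,0,0]]]'
python3 - <<'E'
from plan import *
from rig import vision
from geo import Cam
import cv2
legs([([577.5,269.3,95],V()),([577.5,269.3,51],V())])
c=vision.read_camera("scene");np.savez("scene1.npz",**c); a=c["pixels"]; b=vision.read_camera("top");np.savez("top1.npz",**b); b=b["pixels"]
m=np.hstack([cv2.resize(b[160:265,290:430],(400,300),interpolation=2),cv2.resize(a[130:250,160:320],(400,300),interpolation=2)])
m=np.vstack([m,np.hstack([cv2.resize(b[180:280,110:243],(400,300),interpolation=2),cv2.resize(a[180:300,300:460],(400,300),interpolation=2)])])
cv2.imwrite("pics/c1.png",m)
E
```

```text
time_s: 12.9
position: [465.2, -114.9, 211.3]
eef_rot: [3.141, -0.005, 2.838]
contact_force: [-0.7, -0.1, -0.4]
grip_width: 85.4
gripper_force: 0.0
time_s: 13.2
position: [452.9, -6.3, 195.9]
eef_rot: [3.139, -0.006, 2.842]
contact_force: [-0.4, -0.8, 0.5]
grip_width: 85.4
gripper_force: 0.0
time_s: 13.5
position: [458.4, 98.2, 176.1]
eef_rot: [3.14, -0.006, 2.842]
contact_force: [0.1, -1.3, -0.6]
grip_width: 85.3
gripper_force: 0.0
time_s: 13.8
position: [501.2, 197.9, 177.2]
eef_rot: [3.14, -0.004, 2.84]
contact_force: [-0.9, -0.1, -0.5]
grip_width: 85.5
gripper_force: 0.0
time_s: 14.3
position: [577.5, 267.6, 148.7]
eef_rot: [-3.141, -0.003, 2.836]
contact_force: [0.6, -0.8, -0.2]
grip_width: 85.5
gripper_force: 0.0
[0.003, 0.014, 0.447, -0.0, -0.002, -0.001] rows>=2 
[0.0, -0.0, 0.367, 0.0, 0.0, 0.0] rows>=1
```

View pics/c1.png

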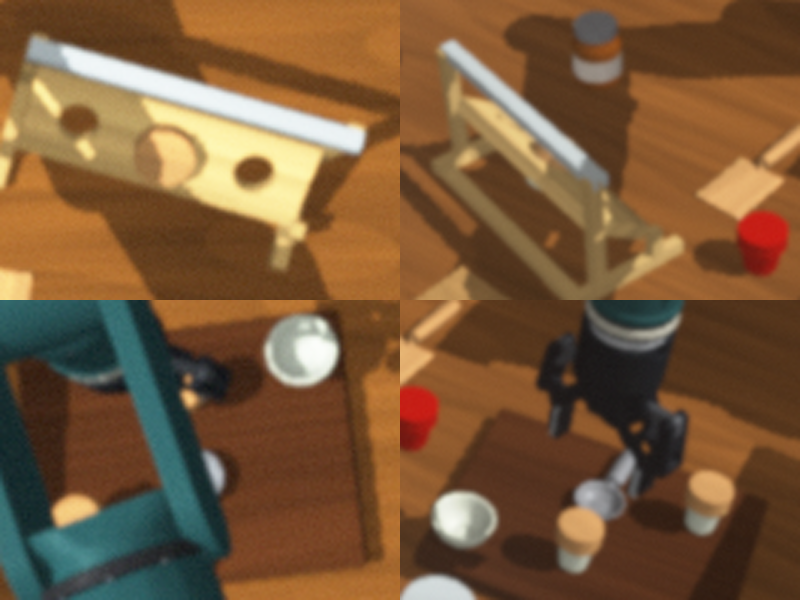

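The large lid now covers the middle bore and lies flat, and the hand is above the far small pot. Descending and gripping.

```bash
set -e
python3 -m creep '[[[0.003,0.014,0.2,0,-0.002,-0.001,0],[0.003,0.014,0.447,0,-0.002,-0.001,0],[0.003,0.014,0.447,0,-0.002,-0.001,0],[0.003,0.014,0.65,0,-0.002,-0.001,0],[0.003,0.014,0.814,0,-0.002,-0.001,0],[0.003,0.014,0.814,0,-0.002,-0.001,0],[0.003,0.014,0.814,0,-0.002,-0.001,0]]]'
python3 -m creep '[[[0,0,0,0,0,0,0.3],[0,0,0,0,0,0,0.45],[0,0,0,0,0,0,0.5],[0,0,0,0,0,0,0.6],[0,0,0,0,0,0,0.7],[0,0,0,0,0,0,0.7],[0,0,0,0,0,0,0.7],[0,0,0,0,0,0,0.7]]]' 40
python3 - <<'E'
from plan import *
z=ctrl.state()["position"][2]; Z=H[2]+(z-54)*n; print(z)
legs([([577.5,269.3,155],V()),([520,195,210],V()),([480,105,210],V()),([465,10,210],V()),([480,-80,210],V()),(Z+130*n,INS),(Z+60*n,INS),(Z+25*n,INS),(Z+3*n,INS)])
E
```

```text
time_s: 15.1
position: [578.1, 271.1, 52.7]
eef_rot: [3.14, 0.002, 2.838]
contact_force: [-0.4, 0.0, 0.4]
grip_width: 85.4
gripper_force: 0.0
time_s: 15.9
position: [578.6, 271.2, 52.6]
eef_rot: [3.14, 0.002, 2.839]
contact_force: [0.1, -1.9, 5.6]
grip_width: 43.4
gripper_force: 40.2
52.62377940679565
[0.002, -0.017, -0.853, 0.001, 0.002, 0.001] rows>=3 
[0.272, -0.734, -0.458, 0.0, 0.0, 0.0] rows>=3 
[0.094, -0.815, -0.0, 0.0, 0.0, 0.0] rows>=2 
[-0.117, -0.793, -0.0, 0.0, 0.0, 0.0] rows>=2 
[-0.344, -0.678, -0.0, 0.0, 0.0, 0.0] rows>=2 
[-0.335, -0.097, 0.247, 0.0, -0.389, 0.0] rows>=5 
[0.0, -0.0, 0.583, 0.0, 0.0, 0.0] rows>=2 
[-0.0, 0.0, 0.292, 0.0, 0.0, 0.0] rows>=1 
[0.0, -0.0, 0.183, 0.0, 0.0, 0.0] rows>=1
```

```bash
set -e
python3 -m creep '[[[0,0,-0.2,0,0,0,0.7],[0,0,-0.5,0,0,0,0.7],[0,0,-0.75,0,0,0,0.7],[0,-0.015,-0.853,0,0.002,0.001,0.7],[0,-0.015,-0.853,0,0.002,0.001,0.7]]]'
python3 -m creep '[[[0.09,-0.25,-0.15,0,0,0,0.7],[0.18,-0.5,-0.3,0,0,0,0.7],[0.272,-0.734,-0.458,0,0,0,0.7],[0.272,-0.734,-0.458,0,0,0,0.7]]]'
python3 -m creep '[[[0.03,-0.27,0,0,0,0,0.7],[0.06,-0.54,0,0,0,0,0.7],[0.094,-0.815,0,0,0,0,0.7]]]'
python3 -m creep '[[[-0.04,-0.27,0,0,0,0,0.7],[-0.08,-0.54,0,0,0,0,0.7],[-0.117,-0.793,0,0,0,0,0.7]]]'
python3 -m creep '[[[-0.11,-0.23,0,0,0,0,0.7],[-0.22,-0.46,0,0,0,0,0.7],[-0.344,-0.678,0,0,0,0,0.7],[-0.344,-0.678,0,0,0,0,0.7]]]'
python3 -m creep '[[[-0.06,-0.02,0.05,0,-0.07,0,0.7],[-0.12,-0.04,0.1,0,-0.14,0,0.7],[-0.18,-0.06,0.15,0,-0.21,0,0.7],[-0.24,-0.08,0.2,0,-0.28,0,0.7],[-0.3,-0.09,0.23,0,-0.35,0,0.7],[-0.335,-0.097,0.247,0,-0.389,0,0.7],[-0.335,-0.097,0.247,0,-0.389,0,0.7],[-0.335,-0.097,0.247,0,-0.389,0,0.7]]]'
python3 -m creep '[[[0,0,0.2,0,0,0,0.7],[0,0,0.4,0,0,0,0.7],[0,0,0.58,0,0,0,0.7],[0,0,0.58,0,0,0,0.7],[0,0,0.58,0,0,0,0.7]]]'
python3 - <<'E'
from plan import *
Z=H[2]-1.4*n
legs([(Z+25*n,INS),(Z+3*n,INS)])
E
```

```text
time_s: 16.4
position: [578.2, 269.8, 155.4]
eef_rot: [3.138, 0.0, 2.837]
contact_force: [0.0, 0.2, -1.7]
grip_width: 43.5
gripper_force: 40.9
time_s: 16.8
position: [518.8, 193.3, 209.2]
eef_rot: [3.141, -0.002, 2.835]
contact_force: [0.0, 0.0, 0.4]
grip_width: 43.1
gripper_force: 41.1
time_s: 17.1
position: [478.5, 104.8, 205.0]
eef_rot: [-3.141, -0.007, 2.838]
contact_force: [1.3, -0.9, -0.6]
grip_width: 43.2
gripper_force: 41.3
time_s: 17.4
position: [463.6, 9.5, 205.2]
eef_rot: [3.142, -0.007, 2.838]
contact_force: [0.5, -0.9, -1.1]
grip_width: 43.3
gripper_force: 41.3
time_s: 17.8
position: [479.5, -82.3, 204.7]
eef_rot: [-3.141, -0.007, 2.833]
contact_force: [-0.4, 0.6, -1.5]
grip_width: 43.6
gripper_force: 41.2
time_s: 18.6
position: [513.8, -101.9, 176.4]
eef_rot: [3.14, 0.604, 2.837]
contact_force: [0.2, -0.2, -1.1]
grip_width: 42.9
gripper_force: 41.3
time_s: 19.1
position: [552.7, -114.6, 120.9]
eef_rot: [3.141, 0.606, 2.837]
contact_force: [0.3, -0.2, -1.4]
grip_width: 43.4
gripper_force: 41.3
[-0.015, -0.004, 0.28, 0.0, -0.003, -0.001] rows>=1 
[0.0, -0.0, 0.183, 0.0, 0.0, 0.0] rows>=1
```

```bash
set -e
python3 -m creep '[[[-0.015,-0.004,0.1,0,-0.003,-0.001,0.7],[-0.015,-0.004,0.2,0,-0.003,-0.001,0.7],[-0.015,-0.004,0.28,0,-0.003,-0.001,0.7],[-0.015,-0.004,0.28,0,-0.003,-0.001,0.7],[-0.015,-0.004,0.28,0,-0.003,-0.001,0.7]]]'
python3 -m creep '[[[0,0,0.05,0,0,0,0.7],[0,0,0.1,0,0,0,0.7],[0,0,0.1,0,0,0,0.7]]]'
python3 -m creep '[[[0,0,0.03,0,0,0,0.7],[0,0,0.06,0,0,0,0.7],[0,0,0.083,0,0,0,0.7],[0,0,0.083,0,0,0,0.7],[0,0,0.083,0,0,0,0.7]]]'
python3 - <<'E'
from plan import *
Z=H[2]-1.4*n
legs([(Z,INS)])
E
```

```text
time_s: 19.6
position: [571.8, -121.3, 94.3]
eef_rot: [-3.141, 0.612, 2.839]
contact_force: [-0.0, 0.4, -1.3]
grip_width: 43.5
gripper_force: 41.3
time_s: 19.9
position: [578.2, -123.3, 83.7]
eef_rot: [-3.141, 0.611, 2.839]
contact_force: [-0.9, 0.0, -1.2]
grip_width: 43.3
gripper_force: 41.3
time_s: 20.4
position: [583.9, -125.1, 76.4]
eef_rot: [-3.141, 0.612, 2.839]
contact_force: [0.4, 0.3, -1.3]
grip_width: 42.9
gripper_force: 41.3
[-0.002, 0.002, 0.027, 0.0, 0.001, 0.0] rows>=1
```

```bash
set -e
python3 -m creep '[[[0,0,0.01,0,0,0,0.7],[0,0,0.022,0,0,0,0.7],[0,0,0.022,0,0,0,0.7],[0,0,0.022,0,0,0,0.7]]]'
python3 -m creep '[[[0,0,0.006,0,0,0,0.7],[0,0,0.01,0,0,0,0.7],[0,0,0.01,0,0,0,0.7]]]'
python3 - <<'E'
from plan import *
Z=H[2]-1.4*n
legs([(Z,INS)])
E
```

```text
time_s: 20.8
position: [585.5, -125.6, 74.7]
eef_rot: [-3.141, 0.613, 2.839]
contact_force: [-1.2, 0.6, 0.2]
grip_width: 43.1
gripper_force: 41.1
time_s: 21.1
position: [585.9, -125.7, 74.5]
eef_rot: [-3.141, 0.613, 2.839]
contact_force: [-9.5, 2.8, 8.6]
grip_width: 43.0
gripper_force: 41.2
[0.003, 0.003, 0.005, -0.0, 0.001, 0.001] rows>=1
```

The pot stops at home depth. Releasing with a limited opening and going for the last pot.

```bash
set -e
python3 -m creep '[[[0,0,-0.008,0,0,0,0.5],[0,0,-0.008,0,0,0,0.4],[0,0,-0.008,0,0,0,0.35],[0,0,-0.008,0,0,0,0.35],[0,0,-0.008,0,0,0,0.35]]]'
python3 -m creep '[[[0,0,-0.1,0,0,0,0.35],[0,0,-0.3,0,0,0,0.35],[0,0,-0.6,0,0,0,0.35],[0,0,-0.9,0,0,0,0.35],[0,0,-0.9,0,0,0,0.35],[0,0,-0.9,0,0,0,0.35]]]'
python3 - <<'E'
from plan import *
p=[460.2,356]
legs([([480,-60,215],V()),([455,40,200],V()),([440,140,180],V()),([435,240,180],V()),([450,325,170],V()),(p+[130],V()),(p+[95],V()),(p+[51],V())])
E
```

```text
time_s: 21.6
position: [585.6, -125.6, 74.1]
eef_rot: [-3.141, 0.613, 2.839]
contact_force: [0.1, -0.4, -0.0]
grip_width: 55.4
gripper_force: 0.0
time_s: 22.2
position: [526.3, -107.0, 164.4]
eef_rot: [-3.141, 0.616, 2.839]
contact_force: [-0.3, -0.5, -0.0]
grip_width: 55.2
gripper_force: 0.0
[0.153, 0.258, -0.624, -0.0, 0.392, 0.001] rows>=5 
[0.448, 0.733, 0.125, 0.0, 0.0, 0.0] rows>=3 
[0.368, 0.758, 0.167, 0.0, 0.0, 0.0] rows>=3 
[0.289, 0.783, 0.0, 0.0, 0.0, 0.0] rows>=3 
[0.093, 0.713, 0.083, 0.0, 0.0, 0.0] rows>=2 
[-0.004, 0.272, 0.333, 0.0, 0.0, 0.0] rows>=2 
[0.0, -0.0, 0.292, 0.0, 0.0, 0.0] rows>=1 
[0.0, -0.0, 0.367, 0.0, 0.0, 0.0] rows>=1
```

```bash
set -e
python3 -m creep '[[[0.03,0.05,-0.13,0,0.08,0,0.35],[0.06,0.1,-0.26,0,0.16,0,0.2],[0.09,0.15,-0.4,0,0.24,0,0],[0.12,0.2,-0.52,0,0.32,0,0],[0.153,0.258,-0.624,0,0.392,0.001,0],[0.153,0.258,-0.624,0,0.392,0.001,0],[0.153,0.258,-0.624,0,0.392,0.001,0]]]'
python3 -m creep '[[[0.45,0.73,0.125,0,0,0,0],[0.45,0.73,0.125,0,0,0,0],[0.45,0.73,0.125,0,0,0,0]]]'
python3 -m creep '[[[0.37,0.76,0.167,0,0,0,0],[0.37,0.76,0.167,0,0,0,0],[0.37,0.76,0.167,0,0,0,0]]]'
python3 -m creep '[[[0.29,0.78,0,0,0,0,0],[0.29,0.78,0,0,0,0,0],[0.29,0.78,0,0,0,0,0]]]'
python3 -m creep '[[[0.09,0.98,0.28,0,0,0,0],[0.09,0.98,0.28,0,0,0,0],[0.09,0.98,0.28,0,0,0,0],[0.09,0.98,0.35,0,0,0,0],[0.09,0.98,0.35,0,0,0,0],[0.09,0.98,0.35,0,0,0,0]]]'
python3 - <<'E'
from plan import *
from rig import vision
import cv2
p=[460.2,356]
legs([(p+[95],V()),(p+[51],V())])
a=vision.read_camera("scene")["pixels"]; b=vision.read_camera("top")["pixels"]
m=np.hstack([cv2.resize(b[160:265,290:430],(400,300),interpolation=2),cv2.resize(a[130:250,160:320],(400,300),interpolation=2)])
m=np.vstack([m,np.hstack([cv2.resize(b[180:280,110:243],(400,300),interpolation=2),cv2.resize(a[180:300,300:460],(400,300),interpolation=2)])])
cv2.imwrite("pics/c2.png",m)
E
```

```text
time_s: 22.9
position: [480.1, -60.3, 211.1]
eef_rot: [-3.141, -0.005, 2.837]
contact_force: [0.0, 0.1, -0.5]
grip_width: 85.3
gripper_force: 0.0
time_s: 23.2
position: [451.7, 43.4, 196.0]
eef_rot: [3.14, -0.007, 2.843]
contact_force: [-0.3, -0.6, -0.4]
grip_width: 85.2
gripper_force: 0.0
time_s: 23.5
position: [437.0, 143.4, 176.1]
eef_rot: [3.141, -0.006, 2.843]
contact_force: [0.1, -1.1, 0.2]
grip_width: 85.3
gripper_force: 0.0
time_s: 23.8
position: [433.5, 243.1, 177.8]
eef_rot: [3.14, -0.004, 2.843]
contact_force: [-0.2, -1.5, 0.5]
grip_width: 85.9
gripper_force: 0.0
time_s: 24.4
position: [459.6, 353.1, 136.4]
eef_rot: [-3.14, -0.003, 2.835]
contact_force: [0.7, -0.2, 0.7]
grip_width: 85.5
gripper_force: 0.0
[0.001, 0.025, 0.345, -0.001, -0.002, -0.002] rows>=1 
[0.0, -0.0, 0.367, 0.0, 0.0, 0.0] rows>=1
```

View pics/c2.png

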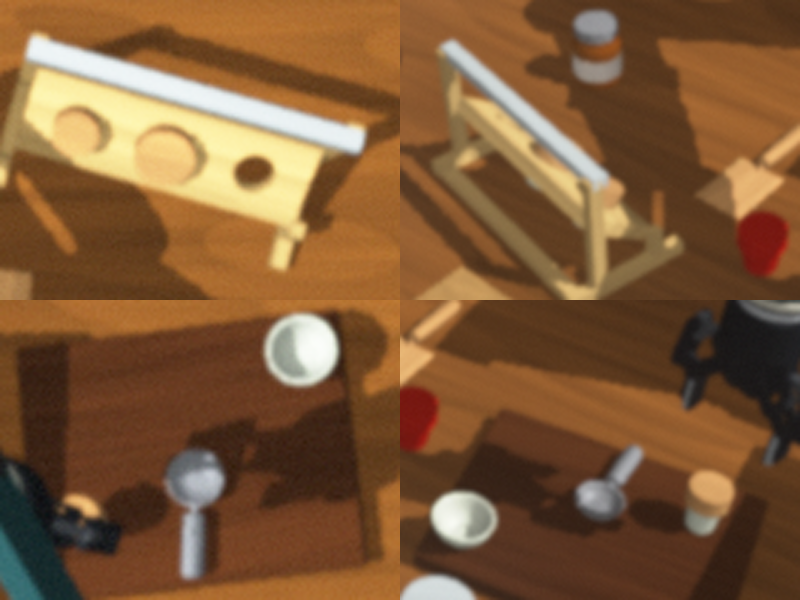

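The middle and left pots are seated. The lids are at crop positions (168,155) and (82,130). The spoon and ramekin haven't moved, and the hand is over the last pot. Descending.

```bash
set -e
python3 -m creep '[[[0.001,0.025,0.2,-0.001,-0.002,-0.002,0],[0.001,0.025,0.345,-0.001,-0.002,-0.002,0],[0.001,0.025,0.345,-0.001,-0.002,-0.002,0],[0.001,0.025,0.55,-0.001,-0.002,-0.002,0],[0.001,0.025,0.712,-0.001,-0.002,-0.002,0],[0.001,0.025,0.712,-0.001,-0.002,-0.002,0],[0.001,0.025,0.712,-0.001,-0.002,-0.002,0]]]'
python3 -m creep '[[[0,0,0,0,0,0,0.3],[0,0,0,0,0,0,0.45],[0,0,0,0,0,0,0.5],[0,0,0,0,0,0,0.6],[0,0,0,0,0,0,0.7],[0,0,0,0,0,0,0.7],[0,0,0,0,0,0,0.7],[0,0,0,0,0,0,0.7]]]' 40
python3 - <<'E'
from plan import *
z=ctrl.state()["position"][2]; Z=H[0]+(z-54)*n; print(z)
legs([([460.2,356,155],V()),([450,255,210],V()),([445,150,210],V()),([445,45,210],V()),([450,-60,210],V()),([450,-160,210],V()),([445,-230,210],V()),(Z+130*n,INS),(Z+60*n,INS),(Z+25*n,INS),(Z+3*n,INS)])
E
```

```text
time_s: 25.2
position: [460.5, 358.1, 52.5]
eef_rot: [3.139, 0.001, 2.84]
contact_force: [-0.3, 0.6, 0.9]
grip_width: 85.5
gripper_force: 0.0
time_s: 26.0
position: [460.7, 358.3, 52.8]
eef_rot: [3.139, 0.002, 2.84]
contact_force: [-1.4, -2.4, 5.8]
grip_width: 43.2
gripper_force: 40.2
52.786886274390845
[-0.004, -0.017, -0.852, 0.002, 0.001, 0.001] rows>=3 
[-0.171, -0.829, -0.458, 0.0, 0.0, 0.0] rows>=3 
[-0.222, -0.847, -0.0, 0.0, 0.0, 0.0] rows>=3 
[-0.262, -0.835, -0.0, 0.0, 0.0, 0.0] rows>=3 
[-0.301, -0.823, -0.0, 0.0, 0.0, 0.0] rows>=3 
[-0.249, -0.795, -0.0, 0.0, 0.0, 0.0] rows>=2 
[-0.135, -0.569, -0.0, 0.0, 0.0, 0.0] rows>=2 
[-0.238, -0.234, 0.246, 0.0, -0.389, 0.0] rows>=5 
[-0.0, 0.0, 0.583, 0.0, 0.0, 0.0] rows>=2 
[-0.0, 0.0, 0.292, 0.0, 0.0, 0.0] rows>=1 
[0.0, -0.0, 0.183, 0.0, 0.0, 0.0] rows>=1
```

```bash
set -e
python3 -m creep '[[[0,0,-0.2,0,0,0,0.7],[0,0,-0.5,0,0,0,0.7],[0,0,-0.75,0,0,0,0.7],[-0.004,-0.015,-0.852,0.002,0.001,0.001,0.7],[-0.004,-0.015,-0.852,0.002,0.001,0.001,0.7]]]'
python3 -m creep '[[[-0.06,-0.28,-0.15,0,0,0,0.7],[-0.12,-0.55,-0.3,0,0,0,0.7],[-0.171,-0.829,-0.458,0,0,0,0.7],[-0.171,-0.829,-0.458,0,0,0,0.7]]]'
python3 -m creep '[[[-0.07,-0.28,0,0,0,0,0.7],[-0.15,-0.56,0,0,0,0,0.7],[-0.222,-0.847,0,0,0,0,0.7]]]'
python3 -m creep '[[[-0.09,-0.28,0,0,0,0,0.7],[-0.18,-0.56,0,0,0,0,0.7],[-0.262,-0.835,0,0,0,0,0.7]]]'
python3 -m creep '[[[-0.1,-0.28,0,0,0,0,0.7],[-0.2,-0.56,0,0,0,0,0.7],[-0.301,-0.823,0,0,0,0,0.7]]]'
python3 -m creep '[[[-0.08,-0.27,0,0,0,0,0.7],[-0.16,-0.54,0,0,0,0,0.7],[-0.249,-0.795,0,0,0,0,0.7]]]'
python3 -m creep '[[[-0.045,-0.19,0,0,0,0,0.7],[-0.09,-0.38,0,0,0,0,0.7],[-0.135,-0.569,0,0,0,0,0.7],[-0.135,-0.569,0,0,0,0,0.7]]]'
python3 -m creep '[[[-0.04,-0.04,0.05,0,-0.07,0,0.7],[-0.08,-0.08,0.1,0,-0.14,0,0.7],[-0.12,-0.12,0.15,0,-0.21,0,0.7],[-0.16,-0.16,0.2,0,-0.28,0,0.7],[-0.2,-0.2,0.23,0,-0.35,0,0.7],[-0.238,-0.234,0.246,0,-0.389,0,0.7],[-0.238,-0.234,0.246,0,-0.389,0,0.7],[-0.238,-0.234,0.246,0,-0.389,0,0.7]]]'
python3 -m creep '[[[0,0,0.2,0,0,0,0.7],[0,0,0.4,0,0,0,0.7],[0,0,0.58,0,0,0,0.7],[0,0,0.58,0,0,0,0.7],[0,0,0.58,0,0,0,0.7]]]' | tail -6
python3 - <<'E'
from plan import *
Z=H[0]-1.2*n; print(ctrl.state()["qpos"].round(2))
legs([(Z+25*n,INS),(Z+3*n,INS)])
E
```

```text
time_s: 26.5
position: [460.8, 356.7, 155.5]
eef_rot: [3.14, 0.001, 2.839]
contact_force: [1.0, 0.3, -1.1]
grip_width: 43.4
gripper_force: 40.8
time_s: 26.9
position: [450.2, 252.3, 209.3]
eef_rot: [-3.14, 0.0, 2.835]
contact_force: [0.2, 0.7, -0.8]
grip_width: 43.2
gripper_force: 41.1
time_s: 27.2
position: [443.9, 149.5, 205.7]
eef_rot: [-3.138, -0.006, 2.84]
contact_force: [1.0, -0.2, -0.9]
grip_width: 43.4
gripper_force: 41.2
time_s: 27.5
position: [444.1, 44.4, 205.9]
eef_rot: [-3.139, -0.006, 2.839]
contact_force: [1.1, -0.1, -0.9]
grip_width: 43.3
gripper_force: 41.2
time_s: 27.8
position: [449.2, -60.7, 206.0]
eef_rot: [-3.14, -0.006, 2.839]
contact_force: [-0.0, -0.1, 0.0]
grip_width: 43.2
gripper_force: 41.2
time_s: 28.1
position: [449.4, -160.5, 206.0]
eef_rot: [-3.141, -0.006, 2.839]
contact_force: [0.1, 0.3, -0.6]
grip_width: 43.0
gripper_force: 41.2
time_s: 28.5
position: [444.4, -231.4, 205.7]
eef_rot: [-3.141, -0.006, 2.836]
contact_force: [-0.5, -0.2, -1.2]
grip_width: 43.3
gripper_force: 41.2
time_s: 29.3
position: [463.7, -264.2, 178.0]
eef_rot: [3.141, 0.606, 2.839]
contact_force: [0.2, -0.1, -1.3]
grip_width: 42.9
gripper_force: 41.2
time_s: 29.8
position: [502.7, -276.7, 122.3]
eef_rot: [-3.141, 0.608, 2.84]
contact_force: [-0.1, -0.7, -0.7]
grip_width: 42.8
gripper_force: 41.2
[-0.74 -0.17  1.96  0.34  0.82 -2.18]
[-0.003, -0.006, 0.285, 0.0, -0.002, 0.001] rows>=1 
[0.0, -0.0, 0.183, 0.0, 0.0, 0.0] rows>=1
```

```bash
set -e
python3 -m creep '[[[-0.003,-0.006,0.1,0,-0.002,0.001,0.7],[-0.003,-0.006,0.2,0,-0.002,0.001,0.7],[-0.003,-0.006,0.285,0,-0.002,0.001,0.7],[-0.003,-0.006,0.285,0,-0.002,0.001,0.7],[-0.003,-0.006,0.285,0,-0.002,0.001,0.7]]]'
python3 -m creep '[[[0,0,0.05,0,0,0,0.7],[0,0,0.1,0,0,0,0.7],[0,0,0.1,0,0,0,0.7]]]'
python3 -m creep '[[[0,0,0.03,0,0,0,0.7],[0,0,0.06,0,0,0,0.7],[0,0,0.083,0,0,0,0.7],[0,0,0.083,0,0,0,0.7],[0,0,0.083,0,0,0,0.7]]]'
python3 -m creep '[[[0,0,0.01,0,0,0,0.7],[0,0,0.02,0,0,0,0.7],[0,0,0.02,0,0,0,0.7],[0,0,0.02,0,0,0,0.7]]]'
python3 - <<'E'
from plan import *
Z=H[0]-1.2*n
legs([(Z,INS)])
E
```

```text
time_s: 30.3
position: [520.6, -283.6, 93.9]
eef_rot: [-3.142, 0.612, 2.837]
contact_force: [0.4, 0.4, -0.7]
grip_width: 43.0
gripper_force: 41.2
time_s: 30.6
position: [527.2, -285.7, 83.8]
eef_rot: [-3.142, 0.611, 2.837]
contact_force: [0.9, 0.4, -0.8]
grip_width: 43.0
gripper_force: 41.2
time_s: 31.1
position: [532.8, -287.6, 76.5]
eef_rot: [-3.141, 0.613, 2.838]
contact_force: [-0.3, -0.9, -0.5]
grip_width: 42.9
gripper_force: 41.2
time_s: 31.5
position: [534.1, -288.1, 74.7]
eef_rot: [-3.141, 0.613, 2.838]
contact_force: [-0.7, -0.3, -0.9]
grip_width: 43.2
gripper_force: 41.2
[-0.002, 0.006, 0.008, -0.001, 0.001, -0.0] rows>=1
```

```bash
set -e
python3 -m creep '[[[0,0,0.006,0,0,0,0.7],[0,0,0.012,0,0,0,0.7],[0,0,0.012,0,0,0,0.7]]]'
python3 -m creep '[[[0,0,0.004,0,0,0,0.7],[0,0,0.006,0,0,0,0.7],[0,0,0.006,0,0,0,0.7]]]'
python3 -m creep '[[[0,0,-0.006,0,0,0,0.5],[0,0,-0.006,0,0,0,0.4],[0,0,-0.006,0,0,0,0.35],[0,0,-0.006,0,0,0,0.35],[0,0,-0.006,0,0,0,0.35]]]'
python3 -m creep '[[[0,0,-0.1,0,0,0,0.35],[0,0,-0.3,0,0,0,0.35],[0,0,-0.6,0,0,0,0.35],[0,0,-0.9,0,0,0,0.35],[0,0,-0.9,0,0,0,0.35],[0,0,-0.9,0,0,0,0.35]]]'
python3 -m creep '[[[0.3,0.3,-0.4,0,0.1,0,0.35],[0.6,0.6,-0.7,0,0.2,0,0.35],[0.6,0.9,-0.7,0,0.3,0,0.35],[0.6,0.9,-0.7,0,0.3,0,0.35],[0.6,0.9,-0.7,0,0.3,0,0.35],[0.6,0.9,-0.7,0,0.3,0,0.35]]]'
python3 - <<'E'
from rig import vision
import cv2,numpy as np
a=vision.read_camera("scene")["pixels"]; b=vision.read_camera("top")["pixels"]
m=np.hstack([cv2.resize(b[160:265,290:430],(400,300),interpolation=2),cv2.resize(a[130:250,160:320],(400,300),interpolation=2)])
m=np.vstack([m,np.hstack([cv2.resize(b,(400,300)),cv2.resize(a,(400,300))])])
cv2.imwrite("pics/c3.png",m)
E
```

```text
time_s: 31.8
position: [534.6, -288.2, 74.4]
eef_rot: [-3.14, 0.613, 2.839]
contact_force: [-8.1, 2.9, 7.3]
grip_width: 43.2
gripper_force: 40.9
time_s: 32.1
position: [534.7, -288.3, 74.3]
eef_rot: [-3.14, 0.612, 2.839]
contact_force: [-13.7, 5.0, 11.7]
grip_width: 43.1
gripper_force: 41.3
time_s: 32.6
position: [535.0, -288.3, 73.3]
eef_rot: [-3.141, 0.613, 2.838]
contact_force: [0.8, -0.7, 0.7]
grip_width: 55.4
gripper_force: 0.0
time_s: 33.2
position: [475.6, -270.0, 163.6]
eef_rot: [-3.139, 0.615, 2.838]
contact_force: [0.3, 0.2, -0.7]
grip_width: 55.3
gripper_force: 0.0
time_s: 33.8
position: [405.3, -134.6, 187.2]
eef_rot: [-3.141, 0.139, 2.838]
contact_force: [-0.5, -0.9, -0.2]
grip_width: 55.8
gripper_force: 0.0
```

View pics/c3.png

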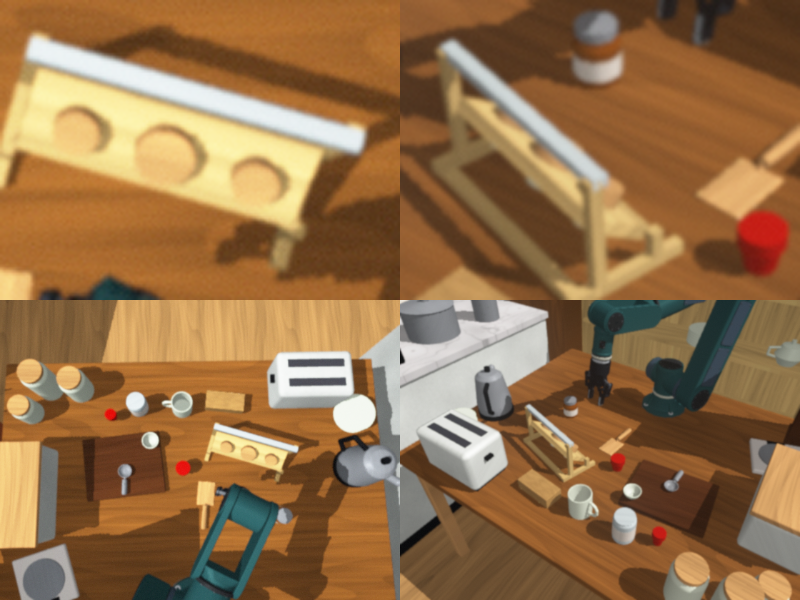

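All three lids lie flush over their bores, at crop positions (80,130), (168,155) and (258,180). The bar, spoon, ramekin and red decoys haven't moved, and the arm is clear of everything.

```bash
python3 -c "
from rig import workorder
print(workorder.sign_off())"
```

```text
the job is handed in; nothing more can be done
None
```

All three pots are in the rack, large in the middle and small at each end, each pushed in until its lid met the deck; the final pictures show the lids flat and the light bar and everything else where it was, and I handed the job in at about 34 s.

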